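Unhook the tin carrier from the safety hook

TASK

The tin carrier hangs by its bail from the safety hook: hold it by one of the two black grips, press the hook's sprung keeper back with the bail bar until the bar is clear of the nose's lip, lift the carrier off the hook and stand it flat inside the white drip tray, then let go of it. Be gentle: never lift hard against the lip nor push hard against the stop behind the keeper, do not touch the hook or its stand with the gripper, and leave the other things where they are.

Things in the scene. Friction and masses are not known exactly. Their poses are not given: they have to be found in the camera images.
- stand: Fixed stand of the safety hook, left or right on the table, turned up to 0.4 rad. Origin on the table straight below where the bail bar rests. All hook sizes are in this frame, mm: base plate x -90 to 140, y -70 to 70, 12 thick; post 18 x 20 at x = 105, up to z = 185; arm 18 wide in y, from the post to x = -56, z 170 to 185. Carrier and hook may press on each other with up to 20 N.
- seat (a point): Point on the stand (x 0, y 0, z 190 mm) where the bail bar's centre rests, on the arm's flat top (z = 185). The dark hook head (next entries) is clamped somewhere along the arm: all of it is shifted along the stand's x by d, between -16 and +16 mm, fixed during the job but not told: find it by feel.
- lip (a point): Point on the stand (x 22, z 202 mm): edge of the nose's lip if d = 0. Nose: upright, inner wall at x = -26 + d, outer face x = -36 + d, 18 wide in y; the lip reaches from it over the bar to x = 22 + d, underside z = 198, top z = 206. The bar passes up beside the lip only while its centre is beyond x = 27 + d.
- stop (a point): Point on the stand (x 34.5, z 190 mm): face of the two rigid cheeks (top z = 209) behind the keeper if d = 0. The keeper, a sprung steel tongue 8 wide, hinged low between the cheeks, leans to the lip's edge and shuts the mouth. Pushed along +x by the bar it yields at 3 N rising to about 6 N, till the cheeks stop the bar with its centre at x = 29.5 + d. It shuts by itself.
- bar_mid (a point): Middle of the carrier's bail bar (round steel, 10 mm thick, along the carrier's y), which lies in the hook; 120 mm above the underside. Axes as the carrier's. Once the bar is above the lip (centre above z = 212 mm) the carrier is drawn off along the stand's -x; raised more than 50 mm from rest before that, its tins strike the arm from below.
- grip_left (a point): Centre of the black grip (13 x 34 along the bar x 13 mm) on the bail bar, 44 mm from bar_mid towards the carrier's +y.
- grip_right (a point): The same grip 44 mm from bar_mid towards the carrier's -y.
- carrier: The whole loose carrier, 0.3 to 0.55 kg, axes parallel to the stand's at the start; origin at the centre of its underside, z up. Base plate 56 (x) x 154 (y) mm, two steel tins on it 52 mm across, their tops 48 mm above the underside, uprights at y = +-73 mm joined at the top by the bail bar along y.
- tray: Fixed white drip tray on the table, on the side away from the stand, turned up to 0.4 rad. Outside 80 (x) x 178 (y) mm, 18 mm high, walls 6 mm, floor 6 mm thick, so inside 68 x 166 mm: the carrier fits lengthwise, either way round, with 6 mm to spare on each side. Origin under its centre.
- tin_a: Loose steel tin, 60 mm across, 60 high, in the middle of the table; origin under its centre. Bystander.
- tin_b: Loose steel tin like tin_a, farther from the robot. Bystander.
- tin_c: Loose low steel tin, 68 mm across, 50 high, near the robot. Bystander.
- flask: Loose conical glass flask, 72 mm across, 88 high, in the middle of the table; origin under its centre. Bystander.
- beaker: Loose glass beaker, 66 mm across, 75 high, at the right; origin under its centre. Bystander.
- reagent: Loose amber jar, 60 mm across, 70 high, at the left; origin under its centre. Bystander.
Not all that is in view belongs to the job. Of the things shaped like the carrier, the bare steel one is meant.

How it is judged:
On the way:
1. the carrier is off the hook: the bar is above the lip and the carrier touches nothing of the hook (height (world z) of bar_mid above 0.212 m and contact force between carrier and stand below 0.3 N and angle between carrier's own z axis and vertical below 0.5 rad), for 0.1 s.
At the end, for the whole second after the job is handed in: The carrier stands on the tray's floor (underside less than 3 mm above it), between its walls, centred within 12 mm and in line within 0.2 rad, upright within 0.05 rad, at rest and released (z of carrier in the frame of tray below 0.009 m and horizontal distance between carrier and tray below 0.012 m and angle between carrier's own z axis and vertical below 0.05 rad and angle between the y axis of carrier and the y axis of tray, either way round below 0.2 rad and linear speed of carrier below 0.01 m/s and contact force between carrier and the fingers below 0.1 N); the robot touches nothing.
It fails at once if carrier and hook press on each other with more than 20 N (contact force between carrier and stand above 20 N).
It fails at once if the gripper or arm pushes on the hook or its stand with more than 3 N (contact force between any of the fingers, the arm and stand above 3 N).
It fails at once if the carrier falls against the tray or is dropped into it (more than 60 N) (contact force between carrier and tray above 60 N).
It fails at once if a bystander is moved by more than 20 mm (distance of any of tin_a, tin_b, tin_c, flask, beaker, reagent from where it was at the start of the episode above 0.02 m).
It also fails if it takes over 64 s, if anything falls off the work surface, if the arm or the gripper's body presses on something with over 40 N, if the wrist force passes 120 N, or if a joint passes its speed limit or range.

ROBOT

A 6-joint arm with a two-finger parallel gripper is mounted at the origin on the work surface. World frame = base frame: x ahead of the robot, y to its left, z up, the work surface at z = 0. Lengths are in m, angles in rad, forces in N, time in s.
With the tool pointing down it reaches from about 0.3 to 0.875 m from the base axis. Payload 6.4 kg.
Tool frame: the origin (TCP) lies midway between the tips of the shut fingers; the grasp point (between the pads) lies 19 mm behind it; z points along the fingers, y is the line along which they close (so a half turn about z gives the same grasp; the last joint's range is limited). The gripper opens to 85 mm and grips with 20 to 120 N. Pads are 22 mm wide; open, the fingers measure 114 mm over their backs; the gripper's body (76 mm by 85 mm) begins 54 mm behind the grasp point. The pads swing forward as they close: fully open they stand 13 mm farther back than shut.
Start: joints at [-1.332, 0.181, 1.607, -0, 1.354, -0.206], TCP at [0.247, -0.519, 0.195] pointing down, gripper open.
Joint ranges: [-2.99, 2.99], [-0.89, 2.07], [0.3, 2.58], [-1.14, 4.28], [0, 2.63], [-3.12, 3.12]. Speed limits (rad/s): [2.57, 2.57, 3.01, 3.14, 3.14, 3.14].

INTERFACE

Orientations are given as a unit quaternion [w, x, y, z].
In Python, from bench import status, camera, ctrl gives the robot as it stands. The module is installed in compiled form; this text tells all that it offers.
- The arm moves only by the shell command python3 -m handwheel 'ROWS'. ROWS is JSON, a list that holds one entry, the list of rows, each a list of 7 numbers: the opening, from -1 (shut) to 1 (fully open), then the shift along the tool's x, y, z in cm, then the turn, a rotation vector about the tool's x, y, z in degrees. A call has 1 to 10 rows; each row is the pose to reach, as a shift and turn from the pose commanded when the call began, along the tool's axes at that moment; what a row does not reach only later rows make up. A row lasts 1/8 s, in which the tool goes at most 62.5 mm and 10.7 degrees, less where a joint would pass 70% of its speed; a pose out of reach is approached as far as the arm can. A call with a gripper value outside its range is refused whole. The fingers move at their own pace and stop on an object; the grip force is fixed at half the most. Time passes only in rows, so rows that repeat a pose let the fingers close. It gives the time, the measured TCP pose, the force, the opening and the grip force at its end, in the units of the state.
- status.get_obs(): the state, without advancing time (a new reading comes with each control period).
- camera(name): name is "scene" or "top" or "wrist"; returns a dict with "frame" (480x640x3 uint8, blue, green, red), "depth" (480x640 float32, m along the optical axis (not along the pixel's ray), 0 where there is no reading), "fx", "fy", "cx", "cy" (pixels), "extrinsics" (4x4, takes a point from camera to world coordinates); the wrist camera has in their place "hand_eye" (4x4, takes a point from camera to tool coordinates, whose origin is the TCP and whose axes are the flange's). Camera axes: x right, y down, z forward; pixel columns grow to the right and rows downward; lengths in m; the calibration is good to about 2 mm. A picture is of the moment at which its call begins: read the wrist's pose just before it.
- ctrl.hand_in(): hands the job in; it is judged then, once.
The state is a dict: "time_s": time; "q": joint angles; "dq": joint speeds; "joint_efforts": joint torques, N m; "eef_pos": TCP position; "eef_rot": TCP orientation; "wrist_force": force on the tool from outside, world axes, zero at the start; "torque": the same for the moment, N m; "opening": opening from 0.0 (shut) to 1.0 (fully open); "grasp_force": force on a finger pad.
Only numpy, scipy, OpenCV 4.12 (cv2) and the standard library are available. Lean on these libraries where they do the work, as an engineer would, in place of code of your own. Each camera call takes 0.05 s, during which the arm holds its last target. There are 200 camera calls.

## Working session

There is one attempt and no reset: what is moved stays moved. The work goes in short steps, Python scripts to look and compute and a shell command to move; the robot and the scene stay as the last step left them, time stands still between calls to the robot, and variables do not carry over. Pictures are saved under pics/ and viewed, at most 10 in all, crops included, and the job is handed in when it is done.

```bash
mkdir -p pics; cat > h.py <<'E'
import numpy as np,cv2
from bench import status,camera,ctrl
from scipy.spatial.transform import Rotation as R
def tool():
    o=status.get_obs();q=o["eef_rot"];T=np.eye(4);T[:3,:3]=R.from_quat([q[1],q[2],q[3],q[0]]).as_matrix();T[:3,3]=o["eef_pos"];return T
def cloud(n):
    T=tool() if n=="wrist" else None
    c=camera(n);E=T@np.array(c["hand_eye"]) if n=="wrist" else np.array(c["extrinsics"])
    d=c["depth"];v,u=np.mgrid[:480,:640]
    P=np.stack([(u-c["cx"])/c["fx"]*d,(v-c["cy"])/c["fy"]*d,d],-1)@E[:3,:3].T+E[:3,3]
    P[d==0]=np.nan
    return c["frame"],P,E,c
E
python3 - <<'E'
from h import *
for n in("scene","top"):
    f,P,E,c=cloud(n);cv2.imwrite(f"pics/{n}0.png",f);np.save(n,P);print(n,E[:3,3].round(3),c["fx"])
print(status.get_obs())
E
```

```text
scene [1.188 0.831 0.938] 554.1096961855282
top [0.336 0.039 1.694] 606.1114622696786
{'time_s': 0.1, 'q': array([-1.33233888e+00,  1.81453677e-01,  1.60792076e+00, -1.50048098e-06,
        1.35385231e+00, -2.06297003e-01]), 'dq': array([-1.61562071e-03, -2.96494722e-03, -1.23331021e-03,  1.23461693e-05,
        2.81078704e-03,  1.50518539e-03]), 'joint_efforts': array([ 6.15594690e-04, -4.45875371e+01, -3.52238774e+01, -1.39831386e-04,
        4.08192442e-03, -1.41097704e-06]), 'eef_pos': array([ 0.24726388, -0.51848271,  0.1946755 ]), 'eef_rot': array([-8.16932321e-04,  9.75375551e-01,  2.20549014e-01, -1.38702005e-05]), 'wrist_force': array([ 0.04408048, -0.42152247, -0.25883632]), 'torque': array([0.03170319, 0.05777685, 0.05015439]), 'grasp_force': 0.0, 'opening': 0.9995059551294257}
```

View pics/scene0.png

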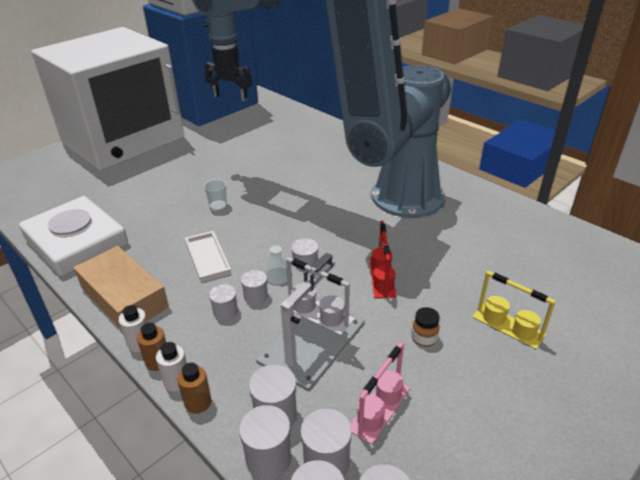

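View pics/top0.png

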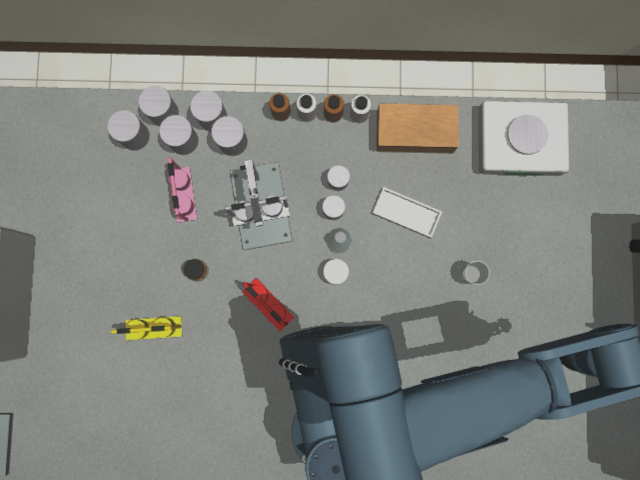

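The scene view shows the bare carrier hanging at about (320,295) px with the tray at (208,255). In the top view the carrier is at (260,208) and the tray at (406,212), with the post on the far side, so stand +x runs roughly along world +x.

```bash
python3 - <<'E'
from h import *
f=cv2.imread("pics/top0.png");P=np.load("top.npy");S=np.load("scene.npy");fs=cv2.imread("pics/scene0.png")
g=f[150:255,215:300];
cv2.imwrite("pics/crops.png",np.hstack([cv2.resize(g,(400,494),interpolation=2),cv2.resize(fs[240:390,240:380],(400,494),interpolation=2)]))
# tray: bright pixels
hsv=cv2.cvtColor(f,cv2.COLOR_BGR2HSV)
m=np.zeros(f.shape[:2],np.uint8);m[180:245,365:450]=((hsv[...,2]>165)&(hsv[...,1]<40))[180:245,365:450]
c=max(cv2.findContours(m,0,2)[0],key=cv2.contourArea)
mm=cv2.drawContours(np.zeros_like(m),[c],-1,1,-1)>0
def rect(Q):
    r=cv2.minAreaRect(Q.astype(np.float32)); b=cv2.boxPoints(r);e=[b[1]-b[0],b[2]-b[1]];l=max(e,key=np.linalg.norm)
    return np.round(r[0],4),np.round(r[1],4),np.degrees(np.arctan2(l[1],l[0])).round(2)
Q=P[mm];print("tray top z pct",np.nanpercentile(Q[:,2],[5,50,95]),rect(Q[:,:2]))
# stand plate z~12mm
roi=np.zeros(m.shape,bool);roi[155:255,220:300]=1
b=roi&(P[...,2]>.008)&(P[...,2]<.02);cc=cv2.connectedComponentsWithStats(b.astype(np.uint8))
print("plate",rect(P[b][:,:2]),cc[2][1:,4])
# high stuff
hi=roi&(P[...,2]>.165)&(P[...,2]<.225)
dark=hi&(f.max(2)<60)
n,l,s,ce=cv2.connectedComponentsWithStats(dark.astype(np.uint8))
for i in range(1,n):
    if s[i,4]>8: print("dark",s[i],np.nanmean(P[l==i],0).round(4))
print("hi rect",rect(P[hi][:,:2]), hi.sum())
sel=(S[...,2]>.16)&(S[...,2]<.225)&(abs(S[...,0]-np.nanmean(P[hi][:,0]))<.13)&(abs(S[...,1]-np.nanmean(P[hi][:,1]))<.13)
dk=sel&(fs.max(2)<60)
n,l,s,ce=cv2.connectedComponentsWithStats(dk.astype(np.uint8))
for i in range(1,n):
    if s[i,4]>15: print("scene dark",s[i],np.nanmean(S[l==i],0).round(4))
for n,(u,v) in dict(a=(338,177),b=(333,207),fl=(340,238),c=(336,271),amber=(195,269),beaker=(475,272)).items(): print(n,P[v,u].round(3))
E
```

```text
tray top z pct [-0.00134874  0.00650723  0.01970676] (array([nan, nan]), array([0., 0.]), np.float32(nan))
plate (array([0.6197, 0.2164]), array([0.281, 0.223]), np.float32(2.2)) [  2   1   1   1   1   2   1   1   1   1   1   1   1   1   1   1   1 624
   1   1 424   1   1   1   1   1   1   1   1   1   1   1   1   1   1   1
   1   1   1   1   1 958   1   1   1   1   1   1   1   1   2   1   1   1
   1   1   1   1   1   1   1   2   1   1   1]
dark [266 197  12   6  25] [0.6    0.1692 0.1957]
dark [232 203  12   6  37] [0.5816 0.2533 0.1953]
hi rect (array([0.6129, 0.2031]), array([0.1362, 0.1428]), np.float32(-25.45)) 800
scene dark [292 259  14  11  85] [0.6059 0.1676 0.1935]
scene dark [326 258   6   9  22] [0.5564 0.2085 0.1932]
scene dark [311 275   3  14  25] [0.6208 0.2227 0.1894]
scene dark [327 274  15  11  84] [0.5882 0.2535 0.1937]
a [ 0.69  -0.001  0.058]
b [0.606 0.011 0.063]
fl [ 0.518 -0.009  0.085]
c [ 0.432 -0.001  0.049]
amber [0.428 0.377 0.072]
beaker [ 0.44  -0.391  0.001]
```

View pics/crops.png

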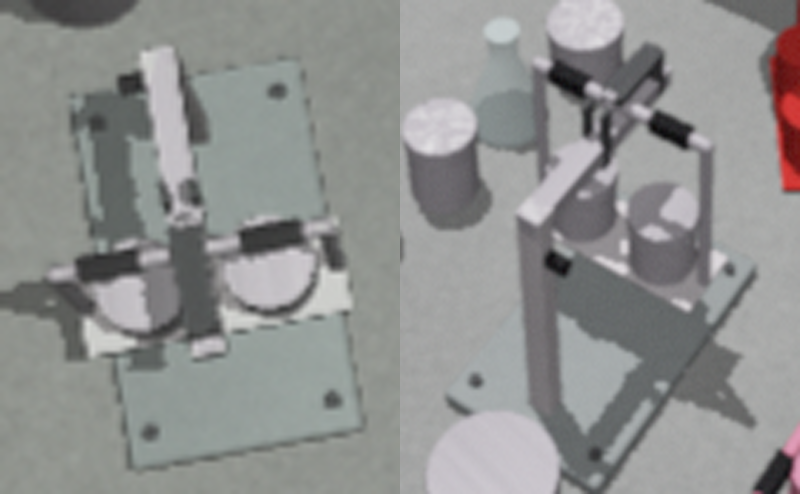

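Crops: the bar runs at right angles to the arm with a black grip on each side of the dark hook head; right grip is at (0.603, 0.168), left at (0.585, 0.253), 87 mm apart (88 expected), z 0.194. Next come the tray and plate outlines by ray casting.

```bash
python3 - <<'E'
from h import *
c=camera("top");f=c["frame"];E=np.array(c["extrinsics"])
def ray(px,z):
    px=np.asarray(px,float).reshape(-1,2);d=np.c_[(px[:,0]-c["cx"])/c["fx"],(px[:,1]-c["cy"])/c["fy"],np.ones(len(px))]@E[:3,:3].T
    return (E[:3,3]+d*((z-E[2,3])/d[:,2])[:,None])[:,:2]
def rect(Q):
    r=cv2.minAreaRect(Q.astype(np.float32)); b=cv2.boxPoints(r);e=[b[1]-b[0],b[2]-b[1]];l=max(e,key=np.linalg.norm)
    return np.round(r[0],4),np.round(r[1],4),np.degrees(np.arctan2(l[1],l[0])).round(2)
hsv=cv2.cvtColor(f,cv2.COLOR_BGR2HSV)
def big(m,x0,x1,y0,y1,z,k=1):
    M=np.zeros(m.shape,np.uint8);M[y0:y1,x0:x1]=m[y0:y1,x0:x1]
    cs=sorted(cv2.findContours(M,0,1)[0],key=cv2.contourArea)[-k:]
    return rect(ray(np.vstack(cs).reshape(-1,2),z))
for t in(160,185): print("tray",big((hsv[...,2]>t)&(hsv[...,1]<40),365,450,180,245,.018))
for p in [(250,235),(285,240)]: print(hsv[p[1],p[0]])
print("table",hsv[240,310])
pl=(hsv[...,1]>20)&(hsv[...,0]>60)&(hsv[...,0]<105)
print("plate",big(pl,220,300,155,255,.012,4))
o=tool();print(o[:3,:3].round(3))
E
```

```text
tray (array([ 0.6043, -0.1979]), array([0.179 , 0.0819]), np.float32(68.37))
tray (array([ 0.6042, -0.1978]), array([0.1766, 0.0783]), np.float32(68.1))
[ 73  15 153]
[ 78  16 164]
table [ 54   9 148]Traceback (most recent call last):
  File "<stdin>", line 18, in <module>
  File "<stdin>", line 13, in big
    return _nx.concatenate(arrs, 0, dtype=dtype, casting=casting)
           ~~~~~~~~~~~~~~~^^^^^^^^^^^^^^^^^^^^^^^^^^^^^^^^^^^^^^^
ValueError: need at least one array to concatenate
```

```bash
python3 -m handwheel '[[[1,4,-3,-4,0,0,-5],[1,8,-6,-8,0,0,-10],[1,12,-9,-10,0,0,-16],[1,16.5,-12.5,-10.5,0,0,-22],[1,21,-16,-10.5,0,0,-28],[1,26,-19.5,-10.5,0,0,-33],[1,31,-23.4,-10.5,0,0,-38],[1,31,-23.4,-10.5,0,0,-38]]]'
cat >> h.py <<'E'
def go(p,yaw_y):
    "cm shift in tool axes and turn about tool z to TCP p with tool y at angle yaw_y deg"
    T=tool();d=T[:3,:3].T@(np.array(p)-T[:3,3])*100
    Y=np.array([np.cos(np.radians(yaw_y)),np.sin(np.radians(yaw_y)),0]);Z=np.array([0,0,-1.])
    W=np.c_[np.cross(Y,Z),Y,Z]
    print("shift",d.round(2),"turn",R.from_matrix(T[:3,:3].T@W).as_rotvec(degrees=True).round(2),"at",T[:3,3].round(4))
E
python3 -c "
from h import *
go([.603,.168,.30],12)"
```

```text
time_s: 1.15
eef_pos: [0.4278, -0.1706, 0.3005]
eef_rot: [-0.0, 0.848, 0.529, 0.0]
wrist_force: [-0.2, -0.7, 0.9]
opening: 0.998
grasp_force: 0.0
shift [38.11  0.85  0.08] turn [ 2.000e-02 -5.000e-02 -3.809e+01] at [ 0.4278 -0.1706  0.3005]
```

```bash
python3 -m handwheel '[[[1,5,0.1,0,0,0,-5],[1,10,0.2,0,0,0,-10],[1,15,0.3,0,0,0,-16],[1,20,0.4,0,0,0,-21],[1,25,0.6,0,0,0,-26],[1,30,0.7,0,0,0,-31],[1,35,0.8,0,0,0,-36],[1,38.1,0.9,0,0,0,-38.1],[1,38.1,0.9,0,0,0,-38.1],[1,38.1,0.9,0,0,0,-38.1]]]'
python3 - <<'E'
from h import *
f,P,E,c=cloud("wrist");np.save("w1",P);cv2.imwrite("pics/w1.png",f)
hi=(P[...,2]>.17)&(P[...,2]<.215)
dark=(hi&(f.max(2)<65)).astype(np.uint8)
n,l,s,ce=cv2.connectedComponentsWithStats(dark)
for i in range(1,n):
    if s[i,4]>60:
        Q=P[l==i];r=cv2.minAreaRect(Q[:,:2].astype(np.float32));print(s[i],np.median(Q,0).round(4),np.round(r[0],4),np.round(r[1],4),round(r[2],1))
E
```

```text
time_s: 2.4
eef_pos: [0.6047, 0.161, 0.3]
eef_rot: [-0.0, 0.633, 0.774, -0.001]
wrist_force: [0.0, -0.5, 0.0]
opening: 1.002
grasp_force: 0.0
[306  68  18  52 854] [0.5827 0.2525 0.197 ] [0.5825 0.2524] [0.0118 0.0334] 11.7
[347 144  18   8 113] [0.6178 0.2232 0.209 ] [0.6182 0.2226] [0.0105 0.0031] 11.8
[ 253  146   77   26 1429] [0.5734 0.2077 0.2066] [0.5742 0.2061] [0.0549 0.0167] 11.6
[308 195  16  42 573] [0.6003 0.1669 0.197 ] [0.6003 0.1668] [0.0114 0.0322] 10.8
```

View pics/w1.png

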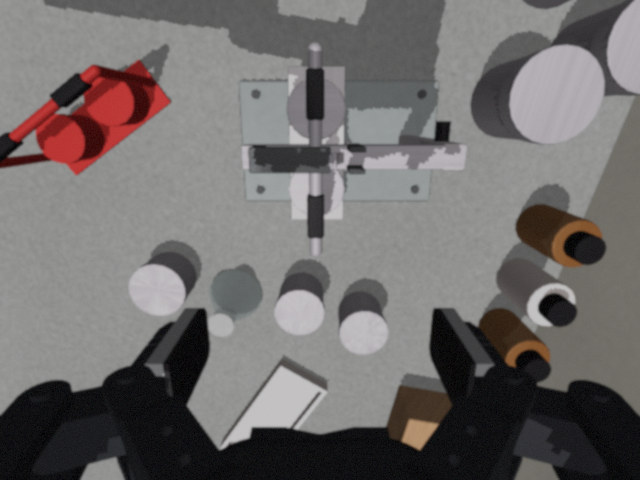

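```bash
python3 -c "
from h import *
go([.6003,.1668,.171],11.7)"
```

```text
shift [ 0.68 -0.29 12.92] turn [-0.04  0.03 -0.24] at [0.6046 0.1608 0.3002]
```

```bash
python3 -m handwheel '[[[1,0.7,-0.3,3,0,0,-0.2],[1,0.7,-0.3,6,0,0,-0.2],[1,0.7,-0.3,9,0,0,-0.2],[1,0.7,-0.3,11,0,0,-0.2],[1,0.7,-0.3,12.9,0,0,-0.2],[1,0.7,-0.3,12.9,0,0,-0.2],[1,0.7,-0.3,12.9,0,0,-0.2]]]'
python3 -c "
from h import *
go([.6003,.1668,.171],11.7)"
```

```text
time_s: 3.32
eef_pos: [0.6011, 0.1687, 0.1726]
eef_rot: [0.001, 0.631, 0.776, 0.001]
wrist_force: [-1.1, -0.2, -0.5]
opening: 1.0
grasp_force: 0.0
shift [-0.17 -0.12  0.16] turn [0.09 0.01 0.08] at [0.6011 0.1687 0.1726]
```

```bash
python3 -m handwheel '[[[1,-0.1,-0.1,0.1,0,0,0],[0.2,-0.1,-0.1,0.1,0,0,0],[-0.3,-0.1,-0.1,0.1,0,0,0],[-0.6,-0.1,-0.1,0.1,0,0,0],[-1,-0.1,-0.1,0.1,0,0,0],[-1,-0.1,-0.1,0.1,0,0,0],[-1,-0.1,-0.1,0.1,0,0,0],[-1,-0.1,-0.1,0.1,0,0,0]]]'
python3 -c "
from h import *
go([.6003,.1668,.171],11.7);o=status.get_obs();print(o['wrist_force'],o['torque'])"
```

```text
time_s: 4.32
eef_pos: [0.5996, 0.1676, 0.1705]
eef_rot: [-0.0, 0.631, 0.776, 0.0]
wrist_force: [-0.1, -1.0, 0.2]
opening: -0.002
grasp_force: 0.0
shift [-0.09  0.05 -0.05] turn [-0.   -0.    0.09] at [0.5996 0.1676 0.1705]
[-0.05678067 -1.03938961  0.16052323] [-0.04139659  0.02004935  0.0121677 ]
```

```bash
python3 - <<'E'
from h import *
f,P,E,c=cloud("wrist");s=camera("scene")["frame"][200:380,220:400]
cv2.imwrite("pics/m1.png",np.hstack([cv2.resize(f,(400,300)),cv2.resize(s,(400,400),interpolation=2)[:300]]))
E
```

```text
(no output)
```

View pics/m1.png

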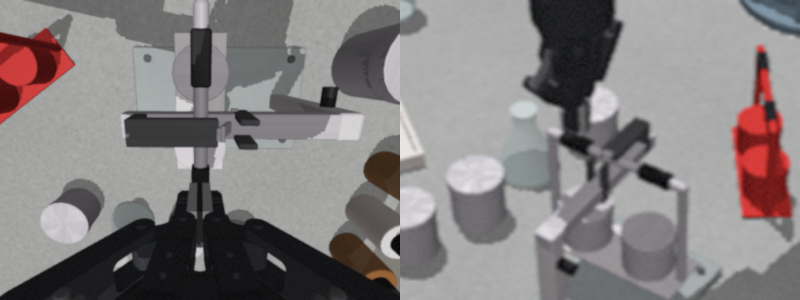

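The shot shows the fingers shut (tips at about (200,190) in the left panel), right by the right grip but not holding it. I'll compare the measured fingertips with the reported TCP.

```bash
python3 - <<'E'
from h import *
f,P,E,c=cloud("wrist");T=tool()
H=np.array(c["hand_eye"]);print(H.round(3))
Hi=np.linalg.inv(H)
for p in([0,0,0],[0,0,-.019],[0,0,-.05]):
    q=Hi@np.r_[p,1];print(p,"px",c["fx"]*q[0]/q[2]+c["cx"],c["fy"]*q[1]/q[2]+c["cy"],"depth",q[2])
L=(P-T[:3,3])@T[:3,:3]   # tool coords of every pixel
for v in range(250,400,10): print(v,[ (f[v,u].max(),L[v,u].round(3).tolist()) for u in (312,320)])
hi=(P[...,2]>.17)&(P[...,2]<.215)&(f.max(2)<65)
n,l,s,ce=cv2.connectedComponentsWithStats(hi.astype(np.uint8))
for i in range(1,n):
    if s[i,4]>100: print(s[i],np.nanmedian(P[l==i],0).round(4))
crop=f[200:420,200:440];cv2.imwrite("pics/m2.png",cv2.resize(crop,(654,600),interpolation=2))
E
```

```text
[[ 0.    -0.954 -0.299  0.077]
 [ 1.     0.     0.001 -0.   ]
 [-0.001 -0.299  0.954 -0.179]
 [ 0.     0.     0.     1.   ]]
[0, 0, 0] px 319.5587921054785 277.97423113450196 depth 0.19382785719354811
[0, 0, -0.019] px 319.62567667792456 294.28543544070635 depth 0.17569592493750985
[0, 0, -0.05] px 319.7704416950415 329.58941787236387 depth 0.1461122459934474
250 [(np.uint8(106), [0.023, -0.003, -0.023]), (np.uint8(132), [0.024, 0.0, -0.025])]
260 [(np.uint8(108), [0.019, -0.003, -0.023]), (np.uint8(133), [0.019, 0.0, -0.025])]
270 [(np.uint8(22), [0.015, -0.003, -0.026]), (np.uint8(51), [0.015, 0.0, -0.025])]
280 [(np.uint8(27), [0.01, -0.003, -0.026]), (np.uint8(25), [0.01, 0.0, -0.026])]
290 [(np.uint8(29), [0.006, -0.003, -0.026]), (np.uint8(25), [0.006, 0.0, -0.027])]
300 [(np.uint8(77), [nan, nan, nan]), (np.uint8(22), [0.011, 0.0, -0.047])]
310 [(np.uint8(77), [0.011, -0.003, -0.054]), (np.uint8(21), [0.011, 0.0, -0.055])]
320 [(np.uint8(76), [0.011, -0.003, -0.062]), (np.uint8(16), [0.011, 0.0, -0.062])]
330 [(np.uint8(75), [0.011, -0.003, -0.069]), (np.uint8(18), [0.011, 0.0, -0.069])]
340 [(np.uint8(129), [0.009, -0.003, -0.072]), (np.uint8(32), [0.011, 0.0, -0.074])]
350 [(np.uint8(46), [0.012, -0.002, -0.082]), (np.uint8(35), [0.007, 0.0, -0.075])]
360 [(np.uint8(22), [0.01, -0.002, -0.084]), (np.uint8(36), [0.003, 0.0, -0.074])]
370 [(np.uint8(24), [0.006, -0.002, -0.083]), (np.uint8(34), [-0.0, 0.0, -0.074])]
380 [(np.uint8(28), [0.004, -0.002, -0.084]), (np.uint8(32), [-0.005, 0.0, -0.074])]
390 [(np.uint8(26), [-0.0, -0.002, -0.084]), (np.uint8(60), [-0.008, 0.0, -0.074])]
[ 305   45   34   95 2954] [0.5825 0.2527 0.197 ]
[374 177  41  24 663] [0.6176 0.2234 0.2037]
[ 200  179  149   56 6649] [0.5729 0.2067 0.2066]
[375 216  36  22 605] [0.6204 0.2088 0.2044]
[307 264  28  35 717] [0.5977 0.178  0.1968]
```

View pics/m2.png

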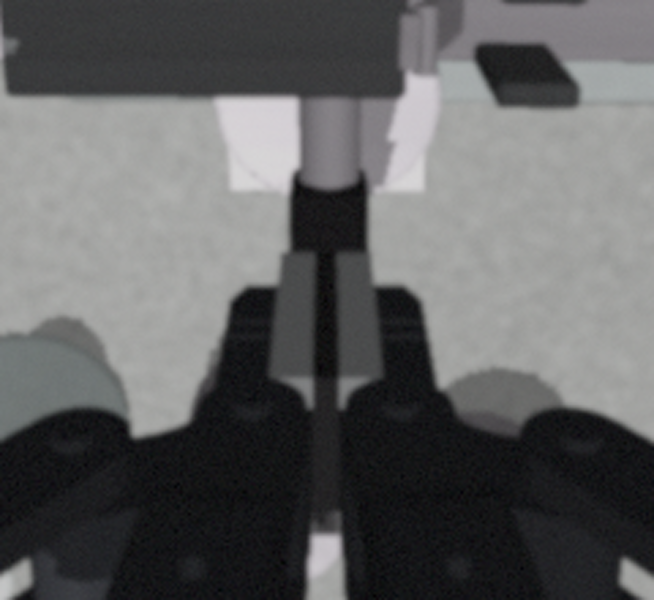

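```bash
python3 - <<'E'
from h import *
S=np.load("scene.npy");m=(abs(S[...,0]-.247)<.12)&(abs(S[...,1]+.519)<.12)&(S[...,2]>.1)
print("start: finger lowest z (expect ~.208)",np.sort(S[m][:,2])[:200:20].round(3))
f,P,E,c=cloud("scene");T=tool()
L=(P-T[:3,3])@T[:3,:3]
m=(abs(L[...,0])<.013)&(abs(L[...,1])<.04)&(L[...,2]>-.1)&(L[...,2]<.01)
for a in np.arange(-.1,.011,.01):
    k=m&(L[...,2]>=a)&(L[...,2]<a+.01)
    if k.any(): print(round(a,3),k.sum(),"x",np.nanpercentile(L[k][:,0],[5,95]).round(3),"y",np.nanpercentile(L[k][:,1],[5,50,95]).round(3),"dark",np.median(f[k].max(1)))
cv2.imwrite("pics/m3.png",cv2.resize(f[215:295,255:345],(675,600),interpolation=2))
E
```

```text
start: finger lowest z (expect ~.208) [0.242 0.251 0.256 0.262 0.266 0.271 0.276 0.28  0.286 0.289]
-0.1 81 x [-0.008  0.012] y [-0.033  0.013  0.037] dark 32.0
-0.09 99 x [-0.01   0.012] y [-0.025  0.01   0.033] dark 33.0
-0.08 24 x [0.005 0.012] y [-0.011  0.     0.016] dark 57.0
-0.07 43 x [-0.007  0.01 ] y [-0.01   0.01   0.016] dark 71.0
-0.06 54 x [-0.007  0.009] y [-0.005  0.01   0.016] dark 72.0
-0.05 40 x [-0.006  0.01 ] y [-0.004  0.009  0.015] dark 71.5
-0.04 8 x [-0.002  0.008] y [-0.004  0.007  0.009] dark 86.5
-0.03 66 x [-0.011  0.013] y [-0.002  0.006  0.01 ] dark 27.5
-0.02 21 x [-0.011  0.01 ] y [0.005 0.008 0.01 ] dark 46.0
```

View pics/m3.png

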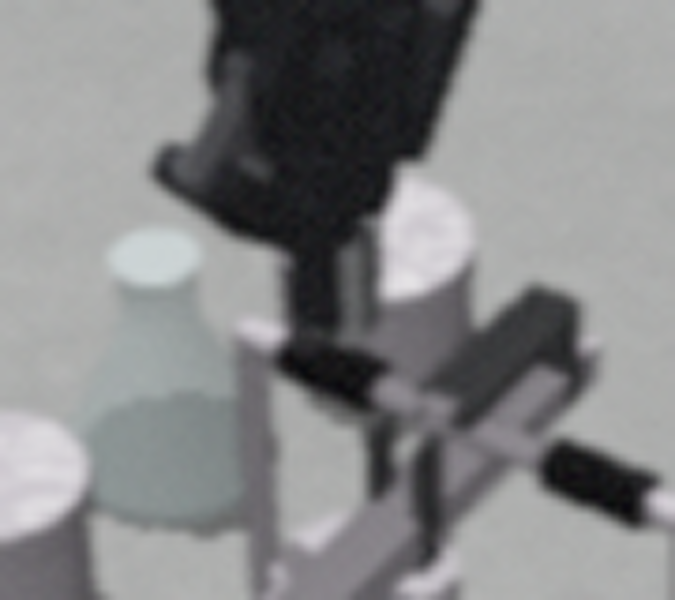

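The scene camera agrees with the wrist: the shut tips sit about 38 mm above the reported TCP, so the fingers closed just above the grip. I'll open, go 3.7 cm deeper and close again.

```bash
python3 -m handwheel '[[[1,0,0,0,0,0,0],[1,-0.1,0.05,0,0,0,0],[1,-0.1,0.05,0,0,0,0],[1,-0.1,0.05,0,0,0,0],[1,-0.1,0.05,0,0,0,0],[1,-0.1,0.05,1,0,0,0],[1,-0.1,0.05,2,0,0,0],[1,-0.1,0.05,3,0,0,0],[1,-0.1,0.05,3.7,0,0,0],[1,-0.1,0.05,3.7,0,0,0]]]' && python3 -m handwheel '[[[0,0,0,0,0,0,0],[-1,0,0,0,0,0,0],[-1,0,0,0,0,0,0],[-1,0,0,0,0,0,0],[-1,0,0,0,0,0,0],[-1,0,0,0,0,0,0],[-1,0,0,0,0,0,0]]]'
```

```text
time_s: 5.78
eef_pos: [0.5997, 0.1666, 0.1325]
eef_rot: [-0.001, 0.631, 0.776, -0.001]
wrist_force: [0.1, 0.6, 0.3]
opening: 1.0
grasp_force: 0.0
time_s: 6.65
eef_pos: [0.6005, 0.1667, 0.1337]
eef_rot: [0.0, 0.631, 0.776, 0.0]
wrist_force: [-0.7, 0.4, 1.5]
opening: 0.136
grasp_force: 60.6
```

```bash
python3 -m handwheel '[[[-1,0,0,-0.05,0,0,0],[-1,0,0,-0.1,0,0,0],[-1,0,0,-0.15,0,0,0],[-1,0,0,-0.15,0,0,0]]]'; python3 -m handwheel '[[[-1,0,0.2,0,0,0,0],[-1,0,0.4,0,0,0,0],[-1,0,0.6,0,0,0,0],[-1,0,0.6,0,0,0,0],[-1,0,0.6,0,0,0,0]]]'
python3 -m handwheel '[[[-1,0,0.2,0,0,0,0],[-1,0,0.4,0,0,0,0],[-1,0,0.6,0,0,0,0],[-1,0,0.6,0,0,0,0],[-1,0,0.6,0,0,0,0]]]'
```

```text
time_s: 7.15
eef_pos: [0.5997, 0.1665, 0.1342]
eef_rot: [-0.0, 0.631, 0.776, -0.001]
wrist_force: [1.0, 0.1, -3.4]
opening: 0.14
grasp_force: 59.9
time_s: 7.78
eef_pos: [0.6061, 0.1679, 0.1348]
eef_rot: [-0.0, 0.631, 0.776, -0.0]
wrist_force: [0.9, 0.1, -5.3]
opening: 0.141
grasp_force: 59.7
time_s: 8.4
eef_pos: [0.6115, 0.169, 0.1347]
eef_rot: [-0.0, 0.631, 0.776, -0.0]
wrist_force: [-3.7, -1.1, -4.7]
opening: 0.136
grasp_force: 59.8
```

```bash
for i in 1 2; do python3 -m handwheel '[[[-1,0,0.1,0,0,0,0],[-1,0,0.2,0,0,0,0],[-1,0,0.2,0,0,0,0],[-1,0,0.2,0,0,0,0]]]' | grep -E "eef_pos|force"; done; python3 -m handwheel '[[[-1,0,0.1,0,0,0,0],[-1,0,0.1,0,0,0,0],[-1,0,0.1,0,0,0,0]]]'| grep -E "eef_pos|force"; python3 -m handwheel '[[[-1,0,0.1,0,0,0,0],[-1,0,0.1,0,0,0,0],[-1,0,0.1,0,0,0,0]]]'| grep -E "eef_pos|force"
```

```text
eef_pos: [0.614, 0.1696, 0.135]
wrist_force: [-3.4, -0.5, -4.3]
grasp_force: 59.9
eef_pos: [0.616, 0.17, 0.1351]
wrist_force: [-4.9, -1.0, -2.8]
grasp_force: 60.0
eef_pos: [0.617, 0.1701, 0.135]
wrist_force: [-5.1, -1.1, -2.1]
grasp_force: 60.1
eef_pos: [0.6179, 0.1703, 0.1351]
wrist_force: [-4.5, -1.6, -1.9]
grasp_force: 60.2
```

```bash
for i in 1; do python3 -m handwheel '[[[-1,0,0.1,0,0,0,0],[-1,0,0.1,0,0,0,0],[-1,0,0.1,0,0,0,0]]]'| grep -E "eef_pos|wrist_force"; done
```

```text
eef_pos: [0.6188, 0.1705, 0.1351]
wrist_force: [-4.4, -1.6, -2.3]
```

```bash
python3 -m handwheel '[[[-1,0,0.05,0,0,0,0],[-1,0,0.05,0,0,0,0],[-1,0,0.05,0,0,0,0]]]'| grep -E "eef_pos|wrist_force"
```

```text
eef_pos: [0.6189, 0.1705, 0.1351]
wrist_force: [-7.0, -2.5, -1.5]
```

```bash
python3 -m handwheel '[[[-1,0,-0.1,0,0,0,0],[-1,0,-0.1,0,0,0,0],[-1,0,-0.1,-0.1,0,0,0],[-1,0,-0.1,-0.2,0,0,0],[-1,0,-0.1,-0.3,0,0,0],[-1,0,-0.1,-0.3,0,0,0]]]'| grep -E "eef_pos|wrist_force"
```

```text
eef_pos: [0.6181, 0.1703, 0.1375]
wrist_force: [-4.3, -1.2, -8.6]
```

```bash
python3 -m handwheel '[[[-1,0,0,-0.1,0,0,0],[-1,0,0,-0.2,0,0,0],[-1,0,0,-0.3,0,0,0],[-1,0,0,-0.3,0,0,0]]]'| grep -E "eef_pos|wrist_force"
```

```text
eef_pos: [0.6187, 0.1705, 0.1414]
wrist_force: [-4.2, -0.8, -7.2]
```

```bash
python3 -m handwheel '[[[-1,0,0,-0.1,0,0,0],[-1,0,0,-0.2,0,0,0],[-1,0,0,-0.3,0,0,0],[-1,0,0,-0.4,0,0,0],[-1,0,0,-0.5,0,0,0],[-1,0,0,-0.5,0,0,0]]]'| grep -E "eef_pos|wrist_force"
```

```text
eef_pos: [0.6186, 0.1705, 0.1463]
wrist_force: [-3.1, -1.4, -7.0]
```

```bash
python3 -m handwheel '[[[-1,0,0,-0.2,0,0,0],[-1,0,0,-0.4,0,0,0],[-1,0,0,-0.6,0,0,0],[-1,0,0,-0.8,0,0,0],[-1,0,0,-0.8,0,0,0]]]'| grep -E "eef_pos|wrist_force"
```

```text
eef_pos: [0.6188, 0.1705, 0.1545]
wrist_force: [-2.3, 0.3, -6.2]
```

```bash
python3 -m handwheel '[[[-1,0,0,-0.3,0,0,0],[-1,0,0,-0.6,0,0,0],[-1,0,0,-0.9,0,0,0],[-1,0,0,-1.2,0,0,0],[-1,0,0,-1.5,0,0,0],[-1,0,0,-1.5,0,0,0]]]'| grep -E "eef_pos|wrist_force"
python3 - <<'E'
from h import *
f,P,E,c=cloud("wrist");T=tool();L=(P-T[:3,3])@T[:3,:3]
# bar in tool coords: tool x = along bar; bar + grip tops highest
print("tool x dir",T[:3,0].round(3))
m=(abs(L[...,1])<.03)&(L[...,2]<-.02)&(L[...,2]>-.1)&(L[...,0]>.013)&(L[...,0]<.13)
for a in np.arange(.015,.13,.01):
    k=m&(abs(L[...,0]-a)<.005)
    if k.sum()>10:
        Q=L[k];z=np.percentile(Q[:,2],5);t=Q[Q[:,2]<z+.004];print(a.round(3),k.sum(),"top z",z.round(4),"y",np.median(t[:,1]).round(4))
cv2.imwrite("pics/w2.png",f)
E
```

```text
eef_pos: [0.6187, 0.1705, 0.1695]
wrist_force: [0.3, 0.8, -4.9]
tool x dir [-0.204  0.979 -0.   ]
0.015 1128 top z -0.0847 y -0.0077
0.025 762 top z -0.0622 y -0.0001
0.035 2285 top z -0.0618 y 0.0002
0.045 2646 top z -0.0617 y 0.0002
0.055 1882 top z -0.0618 y 0.0002
0.065 1035 top z -0.062 y 0.0002
0.075 1478 top z -0.0637 y 0.0002
0.085 1685 top z -0.0638 y 0.0001
0.095 1814 top z -0.0636 y 0.0001
0.105 1247 top z -0.0633 y 0.0001
```

View pics/w2.png

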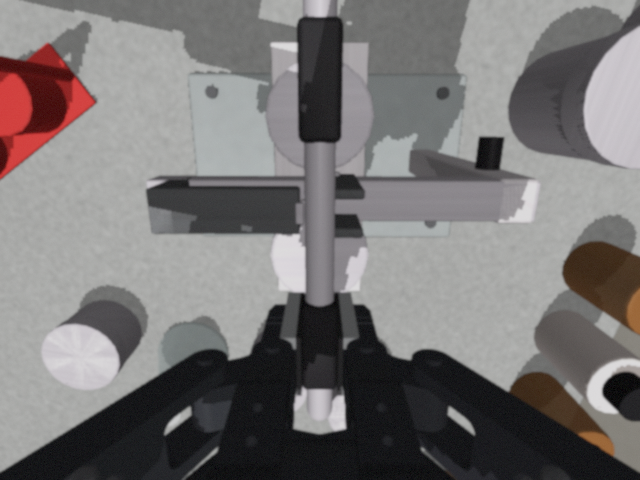

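The picture shows the bar above the lip, clear of keeper and cheeks, and the measurement says it is level and in line with the tool. Now I draw it off along −x.

```bash
python3 -m handwheel '[[[-1,0,-1,0,0,0,0],[-1,0,-2.5,0,0,0,0],[-1,0,-4,0,0,0,0],[-1,0,-5.5,0,0,0,0],[-1,0,-7,0,0,0,0],[-1,0,-8.5,0,0,0,0],[-1,0,-10,0,0,0,0],[-1,0,-11.5,0,0,0,0],[-1,0,-13,0,0,0,0],[-1,0,-13,0,0,0,0]]]'| grep -E "eef_pos|wrist_force"
python3 - <<'E'
from h import *
y=np.radians(-21.8);c=np.array([.604,-.198]);ty=np.array([-np.sin(y),np.cos(y)])
g=c-.044*ty;print("grip over tray",g.round(4)); go([*g,.22],-21.8)
E
```

```text
eef_pos: [0.4901, 0.1438, 0.169]
wrist_force: [0.3, -0.9, -5.5]
grip over tray [ 0.5877 -0.2389]
shift [-39.45   1.74  -5.1 ] turn [-1.000e-02 -0.000e+00  3.358e+01] at [0.4901 0.1438 0.169 ]
```

```bash
python3 -m handwheel '[[[-1,0,0,-1.5,0,0,0],[-1,0,0,-3.5,0,0,0],[-1,-1,0,-5,0,0,1],[-1,-3,0.1,-5.1,0,0,3],[-1,-6,0.3,-5.1,0,0,5],[-1,-9,0.4,-5.1,0,0,8],[-1,-12,0.5,-5.1,0,0,11],[-1,-15,0.7,-5.1,0,0,14],[-1,-18,0.8,-5.1,0,0,16],[-1,-20,0.9,-5.1,0,0,17]]]'| grep -E "eef_pos|wrist_force"
python3 -c "
from h import *
go([.5877,-.2389,.22],-21.8)"
```

```text
eef_pos: [0.5414, -0.0521, 0.2206]
wrist_force: [-0.6, -0.5, -6.4]
shift [-18.17   6.35   0.07] turn [4.000e-02 1.000e-02 1.644e+01] at [ 0.5414 -0.0521  0.2206]
```

```bash
python3 -m handwheel '[[[-1,-2,0.7,0,0,0,2],[-1,-5,1.7,0,0,0,5],[-1,-8,2.8,0,0,0,8],[-1,-11,3.8,0,0,0,11],[-1,-14,4.9,0,0,0,14],[-1,-16.5,5.8,0,0,0,16],[-1,-18,6.3,0,0,0,16.4],[-1,-18,6.3,0,0,0,16.4],[-1,-18,6.3,0,0,0,16.4]]]'| grep -E "eef_pos|wrist_force"
python3 - <<'E'
from h import *
go([.5877,-.2389,.22],-21.8)
f,P,E,c=cloud("wrist");T=tool();L=(P-T[:3,3])@T[:3,:3]
# tilt of bar, and visible far part of the tray rim
m=(abs(L[...,1])<.012)&(L[...,2]<-.05)&(L[...,2]>-.08)
for a in (.04,.06,.095):
    k=m&(abs(L[...,0]-a)<.005);print(a,np.median(L[k],0).round(4),k.sum())
w=(P[...,2]>.012)&(P[...,2]<.024)&(f.min(2)>150)&(abs(P[...,0]-.604)<.13)&(abs(P[...,1]+.198)<.13)
Q=P[w][:,:2];print(len(Q))
if len(Q)>50:
    r=cv2.minAreaRect(Q.astype(np.float32));print(r, "bbox",Q.min(0),Q.max(0))
    y=np.radians(-21.8);A=np.array([[np.cos(y),np.sin(y)],[-np.sin(y),np.cos(y)]]);q=(Q-[.604,-.198])@A.T
    print("in tray frame pct",np.percentile(q,[1,99],axis=0).round(4))
cv2.imwrite("pics/w3.png",f)
E
```

```text
eef_pos: [0.587, -0.234, 0.2198]
wrist_force: [-0.7, -0.2, -6.2]
shift [-0.43  0.24 -0.02] turn [-0.05 -0.04  0.24] at [ 0.587  -0.234   0.2198]
0.04 [ 0.0401 -0.     -0.0603] 879
0.06 [ 0.0601 -0.     -0.0601] 999
0.095 [ 0.0952 -0.0001 -0.062 ] 1799
0
```

View pics/w3.png

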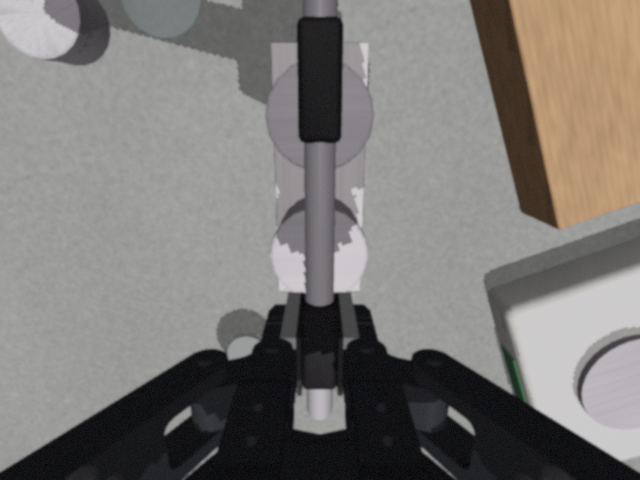

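```bash
python3 -m handwheel '[[[-1,-0.5,0.3,0,0,0,0.2],[-1,-0.5,0.3,1.5,0,0,0.2],[-1,-0.5,0.3,3.5,0,0,0.2],[-1,-0.5,0.3,5.5,0,0,0.2],[-1,-0.5,0.3,7.5,0,0,0.2],[-1,-0.5,0.3,9.5,0,0,0.2],[-1,-0.5,0.3,11.5,0,0,0.2],[-1,-0.5,0.3,12.5,0,0,0.2],[-1,-0.5,0.3,12.5,0,0,0.2]]]'| grep -E "eef_pos|wrist_force"
python3 - <<'E'
from h import *
go([.588,-.2402,.07],-21.8)
f=camera("scene")["frame"];t=camera("top")["frame"]
cv2.imwrite("pics/s4.png",np.hstack([cv2.resize(f[200:300,160:260],(400,400),interpolation=2),cv2.resize(t[165:255,360:450],(400,400),interpolation=2)]))
E
```

```text
eef_pos: [0.5876, -0.2405, 0.0939]
wrist_force: [0.5, -1.3, -4.9]
shift [0.04 0.03 2.39] turn [-0.1  -0.02 -0.02] at [ 0.5876 -0.2405  0.0939]
```

View pics/s4.png

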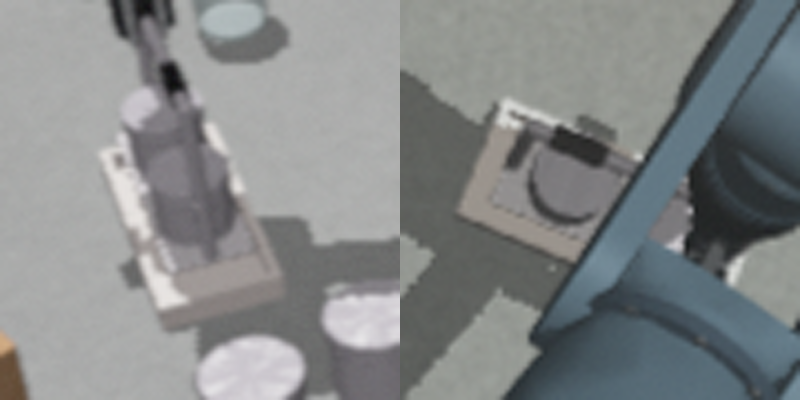

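The view shows the carrier hovering in line over the tray (base plate at about (200,220) in the left panel, inside the rim). That was the tenth picture. Lowering slowly.

```bash
python3 -m handwheel '[[[-1,0,0,0.3,0,0,0],[-1,0,0,0.6,0,0,0],[-1,0,0,0.9,0,0,0],[-1,0,0,1.2,0,0,0],[-1,0,0,1.5,0,0,0],[-1,0,0,1.8,0,0,0],[-1,0,0,2.0,0,0,0],[-1,0,0,2.0,0,0,0]]]'| grep -E "eef_pos|wrist_force"
```

```text
eef_pos: [0.588, -0.2407, 0.0747]
wrist_force: [-0.3, 0.7, -4.8]
```

```bash
for i in 1 2; do python3 -m handwheel '[[[-1,0,0,0.1,0,0,0],[-1,0,0,0.2,0,0,0],[-1,0,0,0.2,0,0,0]]]'| grep -E "eef_pos|wrist_force"; done
```

```text
eef_pos: [0.5881, -0.2408, 0.0729]
wrist_force: [0.4, 0.0, -5.1]
eef_pos: [0.5883, -0.2412, 0.0713]
wrist_force: [-0.4, -1.2, -2.7]
```

```bash
for i in 1; do python3 -m handwheel '[[[-1,0,0,0.1,0,0,0],[-1,0,0,0.1,0,0,0],[-1,0,0,0.1,0,0,0]]]'| grep -E "eef_pos|wrist_force"; done
python3 - <<'E'
from h import *
f,P,E,c=cloud("wrist");T=tool();L=(P-T[:3,3])@T[:3,:3]
m=(abs(L[...,1])<.012)&(L[...,2]<-.05)&(L[...,2]>-.08)
for a in (.04,.06,.095):
    k=m&(abs(L[...,0]-a)<.005);print(a,np.median(P[k],0).round(4),k.sum())
y=np.radians(-21.8)
w=(P[...,2]>.010)&(P[...,2]<.026)&(f.min(2)>110)
A=np.array([[np.cos(y),np.sin(y)],[-np.sin(y),np.cos(y)]]);q=(P[w][:,:2]-[.604,-.198])@A.T
k=(abs(q)<[.06,.12]).all(1);q=q[k]
print(len(q),np.percentile(q,[1,50,99],axis=0).round(4))
go([.588,-.2402,.07],-21.8)
E
```

```text
eef_pos: [0.5885, -0.2416, 0.0708]
wrist_force: [-1.9, -3.7, 2.0]
0.04 [ 0.6032 -0.2042  0.1315] 882
0.06 [ 0.6105 -0.1856  0.1315] 1011
0.095 [ 0.6235 -0.1532  0.1336] 1827
12571 [[-0.0389 -0.0868]
 [ 0.012   0.0086]
 [ 0.0406  0.0889]]
shift [ 0.11 -0.1   0.07] turn [ 0.08  0.05 -0.02] at [ 0.5885 -0.2416  0.0707]
```

```bash
python3 -m handwheel '[[[-0.5,0,0,0,0,0,0],[0,0,0,0,0,0,0],[0.5,0,0,0,0,0,0],[1,0,0,0,0,0,0],[1,0,0,0,0,0,0],[1,0,0,-2,0,0,0],[1,0,0,-5,0,0,0],[1,0,0,-9,0,0,0],[1,0,0,-13,0,0,0],[1,0,0,-13,0,0,0]]]'
python3 - <<'E'
from h import *
f,P,E,c=cloud("wrist")
y=np.radians(-21.8);A=np.array([[np.cos(y),np.sin(y)],[-np.sin(y),np.cos(y)]])
q=(P[...,:2]-[.604,-.198])@A.T;z=P[...,2]
near=(abs(q)<[.06,.12]).all(-1)
for n,m in dict(bar=near&(z>.125)&(z<.14)&(f.max(2)>65),grips=near&(z>.12)&(z<.142)&(f.max(2)<65),tray=near&(z>.013)&(z<.023)&(f.min(2)>110)).items():
    Q=q[m];r=cv2.minAreaRect(Q.astype(np.float32));print(n,m.sum(),np.round(r[0],4),np.round(r[1],4),round(r[2],1),np.percentile(z[m],[5,50,95]).round(4))
m=(near&(z>.12)&(z<.142)&(f.max(2)<65)).astype(np.uint8);k,l,s,_=cv2.connectedComponentsWithStats(m)
for i in range(1,k):
    if s[i,4]>80: print(np.median(q[l==i],0).round(4),np.median(z[l==i]).round(4))
E
```

```text
time_s: 22.65
eef_pos: [0.5908, -0.2424, 0.2065]
eef_rot: [0.005, 0.828, 0.561, 0.002]
wrist_force: [0.0, -0.7, -0.2]
opening: 0.999
grasp_force: 0.0
bar 2115 [ 0.0013 -0.0035] [0.1549 0.0128] 90.0 [0.1288 0.1316 0.1333]
grips 1809 [ 0.0011 -0.0029] [0.0121 0.1202] 0.2 [0.1325 0.1338 0.135 ]
tray 3485 [0.0009 0.0006] [0.1778 0.0802] 89.9 [0.0156 0.0186 0.02  ]
[0.0008 0.0409] 0.1338
[ 0.0011 -0.0464] 0.1337
```

The carrier stands level on the tray floor, 4 mm off centre and in line within 0.5°. It is released and the gripper is clear.

```bash
python3 -m handwheel '[[[1,0,0,-2,0,0,0],[1,0,0,-2,0,0,0],[1,0,0,-2,0,0,0]]]'|grep time; python3 -c "
from bench import ctrl
print(ctrl.hand_in())"
```

```text
time_s: 23.08
the job is handed in; nothing more can be done
None
```

The carrier was lifted off the hook (head shift d ≈ −10 mm by feel), stands in the tray about 4 mm off centre and in line, was released, and was handed in at 23 s, with no verdict returned; the first grasp closed on air because the real fingertips sit about 38 mm above the reported TCP, so I corrected the depth and gripped again.

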